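# Pack the last sample and latch the transport box

### The job

Take the orange-capped sample tube out of the yellow rack and stand it in the empty middle hole of the white transport box. Then close the blue lid and press it down against its springy gasket until the orange latch catches and keeps it shut by itself, never pushing on the lid with more than 30 N. Leave the other tubes and everything else on the bench where they are, and let go of everything at the end.

Things in the scene. Friction and masses are not known exactly. Their poses are not given: they have to be found in the camera images.
- sample_mid (a point): the orange-capped sample tube, upright, loose, about 45 g: 80 mm tall, body 27 mm diameter, orange cap 30 mm diameter forming its top 18 mm; this point is on its axis half-way up (40 mm above its underside), z along the tube. It starts in one of the rack's three holes; like tubes with blue caps stand in the other two.
- rack_mid (a point): yellow tube rack, fixed, 190 mm (its x) by 70 mm (its y), top at 50 mm: three 30 mm holes in a row along its x, 60 mm apart; tubes stand on its floor 8 mm above the bench, so their caps span 70 to 88 mm. This point is the centre of its top face.
- slot (a point): empty middle hole of the yellow insert in the transport box: point on the hole's axis, on the box floor where the tube's underside must stand (8 mm above the bench). Axes are the box's: x from front (robot side) to hinge side, y along the front, z up. Hole 30 mm across in a plate whose top is 42 mm above this point. Blue-capped tubes stand 56 mm to either side along y.
- lid (a joint): angle of the blue lid (rad): about 1.5 standing open, about 0 closed (latched it rests between -0.06 and 0.06, depending on the box). A stiff hinge holds it wherever it is left; moving it takes about 2 to 4 N at its free edge.
- lid_hinge (a point): the middle of the lid's hinge line, at the back of the box, 100 mm above the bench; axes turn with the lid: -x runs from the hinge along the lid's underside to its free edge (176 mm), y along the hinge, z out of the lid's outer face. The lid is 218 mm wide and 8 mm thick.
- lid_press (a point): centre of the grey press pad, 40 by 60 mm, 3 mm proud of the lid's outer face near its free edge: 150 mm from the hinge, 11 mm out from the hinge plane. Axes as the lid's. Push here, slowly, straight down to latch: a push of 20 to 22 N always latches it; more than 30 N on the lid damages the seal.
- latch: orange spring latch on the middle of the lid's free edge, 36 mm wide; its hook hangs 34 mm below the lid and snaps under a steel bar on the box front. Bar and gasket sit up to 8 mm higher or lower from box to box, unmeasured, so the catch must be felt: the push rises about 3 N per mm on the gasket, the latch catches at 10 to 16 N, 1 to 2 mm later the lid is hard down. Origin on the hinge line.
- blue1_mid (a point): blue-capped tube in the yellow rack, leave it; point half-way up
- blue2_mid (a point): the other blue-capped tube in the yellow rack, leave it; point half-way up
- packed1_mid (a point): blue-capped tube already in the box at y = -56 mm from the empty hole; point half-way up
- packed2_mid (a point): blue-capped tube already in the box at y = +56 mm from the empty hole; point half-way up
- spray_mid (a point): white spray bottle, 72 mm diameter, 218 mm tall, leave it; point on its axis 80 mm up
- scanner_mid (a point): black barcode scanner on a round stand, 150 mm tall, leave it; point on its axis 70 mm up
- jar_mid (a point): jar with a red cap, 60 mm diameter, 75 mm tall, leave it; point half-way up
- box: white transport box, fixed to the bench, 170 mm (x, front to hinge) by 210 mm (y), walls 5 mm thick and up to 85 mm; origin at the centre of its underside. Inside, the front wall is 55 mm in front of the empty hole's axis; a blue cold pack (top 58 mm high) begins 43 mm behind it.
Mind the look-alikes: they are no part of the job. What is shaped like the part that bears sample_mid but green or turquoise is not meant.

How it is judged:
By the outcome, as a careful person would: the job done as asked, in the order asked, and still so for the second after the job is handed in, with the robot touching nothing.
It also fails if it takes over 66 s, if anything falls off the work surface, if the arm or the gripper's body presses on something with over 40 N, if the wrist force passes 120 N, or if a joint passes its speed limit or range.

### The arm

A 6-joint arm with a two-finger parallel gripper is mounted at the origin on the work surface. World frame = base frame: x ahead of the robot, y to its left, z up, the work surface at z = 0. Lengths are in mm, angles in rad, forces in N, time in s.
With the tool pointing down it reaches from about 300 to 775 mm from the base axis. Payload 14.6 kg.
Tool frame: the origin (TCP) lies at the very end of the fingers, on their centre line; the grasp point (between the pads) lies 19 mm behind it; z points along the fingers, y is the line along which they close (so a half turn about z gives the same grasp; the last joint's range is limited). The gripper opens to 94 mm and grips with 3 to 60 N. Pads are 16 mm wide; open, the fingers measure 119 mm over their backs; the gripper's body (75 mm by 177 mm) begins 78 mm behind the grasp point.
Start: joints at [1.269, 0.3, 1.521, -0, 1.321, -0.067], TCP at [127.955, 534.899, 205.446] pointing down, gripper open.
Joint ranges: [-3.03, 3.03], [-0.79, 2.21], [0.23, 2.52], [-1.04, 4.18], [0, 3.07], [-2.55, 2.55]. Speed limits (rad/s): [2.22, 2.22, 2.57, 3.14, 3.14, 3.14].

### API

Orientations are given as [roll, pitch, yaw] about the fixed x, y, z axes, in that order (R = Rz(yaw) Ry(pitch) Rx(roll)).
In Python, from cell import manip, camera, get_calibration gives the robot as it stands. The module is installed in compiled form; this text tells all that it offers.
- The arm moves only by the tool jog_arm, never from a script. Its argument "plan" is one flat list of numbers, 6 for each row, row after row: the shift along the world's x, y, z in m, then the turn, a rotation vector about the world's x, y, z in degrees. A call has 1 to 20 rows; each row is the pose to reach, as a shift and turn from the pose commanded when the call began; what a row does not reach only later rows make up. A row lasts 1/10 s, in which the tool goes at most 50 mm and 8.59 degrees, less where a joint would pass 70% of its speed; a pose out of reach is approached as far as the arm can. A call with a gripper value outside its range is refused whole. "claw" is the finger opening in m, from 0 to 0.094, set as the call begins (left out, the last holds). The fingers move at their own pace and stop on an object; "force" is the grip in N (left out, the last holds). Time passes only in rows, so rows that repeat a pose let the fingers close. It gives the time, the measured TCP pose, the force, the opening and the grip force at its end, in the units of the state.
- manip.read_state(): the state, without advancing time (a new reading comes with each control period).
- camera(name): name is "side" or "top"; returns (picture, depth): 420x560x3 uint8, red, green, blue; 420x560 float32, mm along the optical axis (not along the pixel's ray), 0 where there is no reading.
- get_calibration(name): a dict with "fx", "fy", "cx", "cy" (pixels), "k1" (the pictures are not rectified: a ray, as slopes to the right and down, at radius r is drawn at 1 + k1 r^2 times it, then the intrinsics apply), "origin" and "attitude" of the camera in the world. Camera axes: x right, y down, z forward; pixel columns grow to the right and rows downward; lengths in mm; the calibration is good to about 2 mm. A picture is of the moment at which its call begins. get_calibration takes no time and is no camera call.
- manip.sign_off(): hands the job in; it is judged then, once.
The state is a dict: "clock": time; "joints": joint angles; "qd": joint speeds; "effort": joint torques, N m; "eef_pos": TCP position; "eef_rot": TCP orientation; "wrist_force": force on the tool from outside, world axes, zero at the start; "moment": the same for the moment, N m; "finger_gap": finger opening in mm; "finger_force": force on a finger pad.
Only numpy, scipy, OpenCV 4.12 (cv2) and the standard library are available. Lean on these libraries where they do the work, as an engineer would, in place of code of your own. Each camera call takes 0.05 s, during which the arm holds its last target. There are 200 camera calls.

## Working session

There is one attempt and no reset: what is moved stays moved. The work goes in short steps, Python scripts to look and compute and a tool call to move; the robot and the scene stay as the last step left them, time stands still between calls to the robot, and variables do not carry over. Pictures are saved under pics/ and viewed, at most 10 in all, crops included, and the job is handed in when it is done.

Besides the shell and the picture viewer there is one more tool, called as name(argument=value, ...), one argument or row to a line, values as JSON. jog_arm: Moves the arm, as the interface text tells. Its arguments: {"type":"object","properties":{"plan":{"type":"array"},"claw":{"type":"number"},"force":{"type":"number"}},"required":["plan"]}

```bash
mkdir -p pics; cat > h.py <<'E'
import numpy as np, cv2
from cell import manip, camera, get_calibration
from scipy.spatial.transform import Rotation as R
def att(c):
    a=np.array(c["attitude"],float)
    return a if a.shape==(3,3) else (R.from_euler('xyz',a).as_matrix() if a.size==3 else R.from_quat(a).as_matrix())
def world(name,u,v,d,c=None):
    c=c or get_calibration(name)
    K=np.array([[c["fx"],0,c["cx"]],[0,c["fy"],c["cy"]],[0,0,1]])
    p=cv2.undistortPoints(np.stack([np.ravel(u),np.ravel(v)],-1).astype(float)[:,None],K,np.array([c["k1"],0,0,0.]))[:,0]
    X=np.c_[p,np.ones(len(p))]*np.ravel(d)[:,None]
    return X@att(c).T+np.array(c["origin"])
def cloud(name,depth):
    v,u=np.mgrid[:420,:560]
    return world(name,u,v,depth).reshape(420,560,3)
E
python3 - <<'E'
from h import *
for n in("side","top"):
    p,d=camera(n); c=get_calibration(n); print(n,c)
    cv2.imwrite(f"pics/{n}0.png",p[:,:,::-1]); np.savez(f"{n}0.npz",p=p,d=d)
s=manip.read_state(); print(s)
E
```

```text
side {'fx': 388.7945849591633, 'fy': 388.7945849591633, 'cx': 276.8919928170362, 'cy': 202.3890647887827, 'k1': -0.0930697168094605, 'origin': array([245.06097484, 533.95205113, 694.07192848]), 'attitude': array([-2.35171263, -0.01501305, -2.7437473 ])}
top {'fx': 520.3820786971371, 'fy': 520.3820786971371, 'cx': 284.37814117308614, 'cy': 214.86423543605716, 'k1': -0.023601786085308045, 'origin': array([ 277.21277363,  -34.5447585 , 1412.90934402]), 'attitude': array([-2.9809317 , -0.01916825, -1.59836272])}
{'clock': 0.1, 'joints': array([ 1.26942212e+00,  3.00407092e-01,  1.52149927e+00, -1.50859554e-05,
        1.32067485e+00, -6.65595688e-02]), 'qd': array([-0.00077031, -0.0007339 , -0.00154034,  0.00195433,  0.0008376 ,
       -0.00167551]), 'effort': array([ 1.70675761e-03, -5.32648838e+01, -3.53282690e+01,  7.09504914e-02,
        2.34832690e-02, -7.85351858e-05]), 'eef_pos': array([127.88376929, 534.6984875 , 204.9560421 ]), 'eef_rot': array([-3.14060532e+00, -5.11687127e-05,  2.90678173e+00]), 'wrist_force': array([ 0.21940238, -0.62795575,  0.11237205]), 'moment': array([-0.02114369, -0.04759905,  0.00278157]), 'finger_force': 0.0, 'finger_gap': 94.03044156999411}
```

View pics/side0.png

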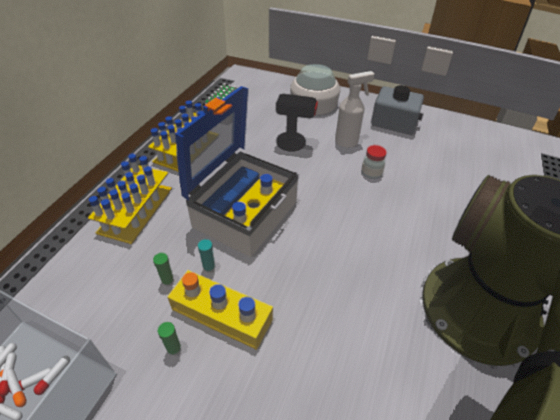

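View pics/top0.png

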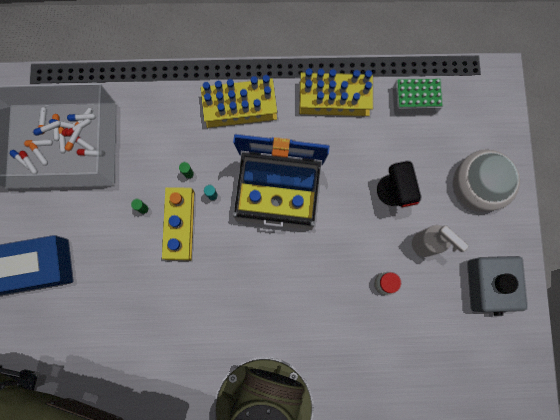

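The side view shows the orange cap at (191,281), blue caps at (218,293) and (247,306), and the empty hole at (254,203). The top view shows the orange cap at (176,199), blue caps at (174,222) and (173,245), the hole at (277,201), packed caps at (255,197) and (298,202), and the lid standing open at row ~150.

```bash
python3 - <<'E'
from h import *
from scipy import ndimage
for n in("top","side"):
    z=np.load(f"{n}0.npz");p,d=z["p"],z["d"];W=cloud(n,d);hsv=cv2.cvtColor(p,cv2.COLOR_RGB2HSV)
    print(n)
    for col,(lo,hi) in dict(orange=((5,150,100),(16,255,255)),blue=((105,130,60),(130,255,255)),yellow=((22,150,100),(32,255,255))).items():
        m=cv2.inRange(hsv,lo,hi)>0; L,k=ndimage.label(m)
        for i in range(1,k+1):
            q=L==i
            if q.sum()<40: continue
            P=W[q&(d>0)]; 
            if len(P)==0: print(col,'nodepth');continue
            v,u=np.nonzero(q); zt=np.percentile(P[:,2],90)
            T=P[abs(P[:,2]-zt)<5]
            if T[:,1].mean()<-350 or not(250<T[:,0].mean()<800): continue
            print(col,q.sum(),"px",(int(u.mean()),int(v.mean())),"ztop",zt.round(1),"top-mean",T.mean(0).round(1),"minmax",T.min(0).round(0),T.max(0).round(0))
# rays crossing a height plane for hole (plate top 50), tube cap tops 88
def atz(n,u,v,z):
    c=get_calibration(n);a=world(n,[u],[v],[1.])[0];o=np.array(c["origin"]);r=a-o;return (o+r*(z-o[2])/r[2]).round(1)
print("hole",atz("top",277,201,50),atz("side",254,203,50))
for u,v in((176,199),(174,222),(173,245),(255,197),(298,202)):print(atz("top",u,v,88))
for u,v in((191,281),(218,293),(247,306),(239,210),(267,180)):print(atz("side",u,v,88))
for n,pts in(("top",[(277,201),(270,201),(284,201),(281,140)]),("side",[(254,203),(191,281),(200,120),(218,105)])):
    W=cloud(n,np.load(f"{n}0.npz")["d"])
    print([W[v,u].round(0) for u,v in pts])
E
```

```text
top
orange 213 px (280, 148) ztop 290.8 top-mean [615.7 -57.  289.1] minmax [592. -74. 286.] [632. -40. 294.]
orange 65 px (30, 144) ztop 34.3 top-mean [712.8 623.9  32. ] minmax [702. 611.  29.] [726. 640.  37.]
orange 46 px (68, 145) ztop 47.1 top-mean [702.7 514.   45.1] minmax [694. 505.  42.] [712. 522.  50.]
orange 97 px (174, 197) ztop 92.4 top-mean [543.7 215.6  90.2] minmax [531. 202.  88.] [555. 229.  96.]
blue 45 px (70, 117) ztop 48.9 top-mean [783.  509.3  47.1] minmax [775. 501.  44.] [788. 521.  53.]
blue 41 px (37, 131) ztop 47.7 top-mean [745.7 600.9  45.9] minmax [737. 592.  43.] [753. 609.  49.]
blue 133 px (252, 137) ztop 278.5 top-mean [640.    6.  276.7] minmax [632. -36. 274.] [647.  48. 282.]
blue 138 px (309, 144) ztop 278.8 top-mean [ 620.2 -127.1  276.7] minmax [ 602. -165.  274.] [630. -81. 282.]
blue 735 px (278, 178) ztop 62.4 top-mean [595.3 -54.6  60.1] minmax [ 571. -146.   57.] [620.  38.  67.]
blue 93 px (254, 195) ztop 92.9 top-mean [543.9   8.8  90.6] minmax [531.  -4.  88.] [555.  22.  96.]
blue 94 px (297, 200) ztop 91.9 top-mean [ 528.  -100.8 
[... 1709 characters left out ...]
   47.] [575.  25.  54.]
yellow 60 px (229, 213) ztop 60.9 top-mean [557.4  19.5  59.9] minmax [557.  19.  56.] [558.  20.  63.]
yellow 2929 px (220, 311) ztop 51.5 top-mean [475.6 227.1  50.1] minmax [389. 181.  46.] [581. 257.  56.]
hole [535.2 -48.1  50. ] [536.4 -45.5  50. ]
[539.6 213.1  88. ]
[479.6 217.9  88. ]
[420.4 220.1  88. ]
[539.9   9.   88. ]
[ 524.1 -102.1   88. ]
[539.  220.2  88. ]
[481.  222.6  88. ]
[421.7 225.5  88. ]
[539.8  21.2  88. ]
[523.9 -93.   88. ]
[array([543., -49.,   9.]), array([534., -30.,  56.]), array([535., -67.,  47.]), array([629., -58., 288.])]
[array([555., -83.,   8.]), array([540., 219.,  86.]), array([634., -16., 270.]), array([613., -54., 288.])]
```

jog_arm(
  plan=[0.03, -0.025, 0, 0, 0, 1, 0.07, -0.054, 0, 0, 0, 2, 0.11, -0.084, 0, 0, 0, 3, 0.15, -0.115, 0, 0, 0, 4, 0.19, -0.145, -0.005, 0, 0, 5.2, 0.23, -0.176, -0.01, 0, 0, 5.2, 0.27, -0.207, -0.02, 0, 0, 5.2, 0.31, -0.237, -0.03, 0, 0, 5.2, 0.35, -0.268, -0.04, 0, 0, 5.2, 0.39, -0.298, -0.05, 0, 0, 5.2, 0.415, -0.318, -0.055, 0, 0, 5.2, 0.415, -0.318, -0.055, 0, 0, 5.2, 0.415, -0.318, -0.055, 0, 0, 5.2, 0.415, -0.318, -0.055, 0, 0, 5.2],
  claw=0.05,
  force=15,
)

```text
clock: 1.5
eef_pos: [542.3, 217.6, 150.6]
eef_rot: [3.142, -0.0, 2.998]
wrist_force: [-0.3, -0.2, -0.4]
finger_gap: 49.9
finger_force: 0.0
```

```bash
python3 - <<'E'
from h import *
p,d=camera("side");c=get_calibration("side");print(c["origin"])
cv2.imwrite("pics/side1.png",cv2.resize(p[150:400,60:390,::-1],None,fx=2.2,fy=2.2))
E
```

```text
[245.06097484 533.95205113 694.07192848]
```

View pics/side1.png

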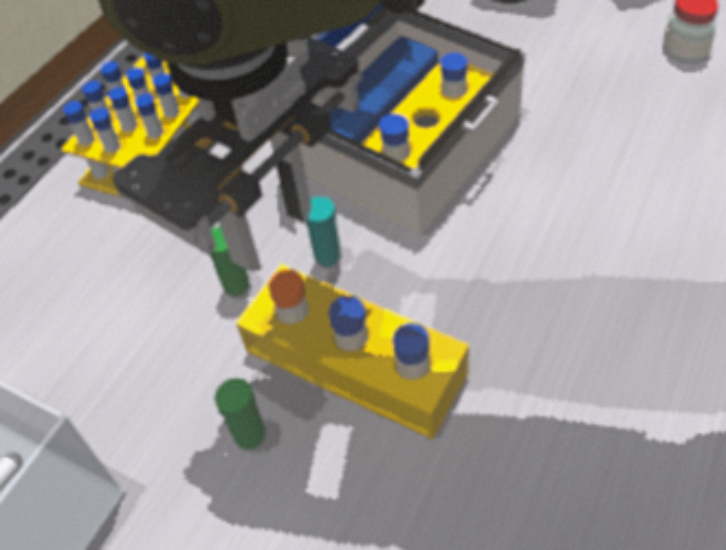

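The side view shows both fingers straddling above the orange cap (crop 288,288); the box hole is visible at crop (426,118). Next is the descent and grasp.

jog_arm(
  plan=[0.001, -0.001, -0.03, 0, 0, 0, 0.001, -0.001, -0.055, 0, 0, 0, 0.001, -0.001, -0.075, 0, 0, 0, 0.001, -0.001, -0.09, 0, 0, 0, 0.001, -0.001, -0.09, 0, 0, 0, 0.001, -0.001, -0.09, 0, 0, 0],
)

```text
clock: 2.15
eef_pos: [544.1, 216.4, 61.3]
eef_rot: [3.141, 0.001, 2.998]
wrist_force: [-0.1, 0.5, 0.6]
finger_gap: 50.3
finger_force: 0.0
```

jog_arm(
  plan=[0, 0, 0, 0, 0, 0, 0, 0, 0, 0, 0, 0, 0, 0, 0, 0, 0, 0, 0, 0, 0, 0, 0, 0, 0, 0, 0, 0, 0, 0, 0, 0, 0, 0, 0, 0],
  claw=0.02,
  force=15,
)

```text
clock: 2.75
eef_pos: [544.3, 216.0, 61.0]
eef_rot: [3.141, 0.001, 2.998]
wrist_force: [-0.3, 0.5, 6.0]
finger_gap: 29.9
finger_force: 15.0
```

jog_arm(
  plan=[0, 0, 0.01, 0, 0, 0, 0, 0, 0.025, 0, 0, 0, 0, 0, 0.045, 0, 0, 0, 0, 0, 0.07, 0, 0, 0, 0, 0, 0.095, 0, 0, 0, 0, 0, 0.105, 0, 0, 0, 0, -0.02, 0.105, 0, 0, 0, -0.001, -0.05, 0.105, 0, 0, 0, -0.002, -0.085, 0.105, 0, 0, 0, -0.003, -0.12, 0.105, 0, 0, 0, -0.004, -0.155, 0.105, 0, 0, 0, -0.005, -0.19, 0.105, 0, 0, 0, -0.006, -0.225, 0.105, 0, 0, 0, -0.0065, -0.245, 0.105, 0, 0, 0, -0.0065, -0.26, 0.105, 0, 0, 0, -0.0065, -0.261, 0.105, 0, 0, 0, -0.0065, -0.261, 0.105, 0, 0, 0, -0.0065, -0.261, 0.105, 0, 0, 0],
)

```text
clock: 4.55
eef_pos: [537.5, -44.2, 165.4]
eef_rot: [3.141, -0.0, 2.998]
wrist_force: [-0.3, 1.0, 1.2]
finger_gap: 29.9
finger_force: 15.0
```

```bash
python3 - <<'E'
from h import *
p,d=camera("side");W=cloud("side",d)
hsv=cv2.cvtColor(p,cv2.COLOR_RGB2HSV)
cv2.imwrite("pics/side2.png",cv2.resize(p[30:260,150:380,::-1],None,fx=2.6,fy=2.6,interpolation=cv2.INTER_CUBIC))
np.savez("side2.npz",p=p,d=d)
m=(cv2.inRange(hsv,(3,130,60),(18,255,255))>0)&(abs(W[...,2]-185)<25)&(d>0)
v,u=np.nonzero(m);P=W[m];print(m.sum(),u.mean(),v.mean(),P.mean(0),P.min(0),P.max(0))
E
```

```text
87 253.7816091954023 158.16091954022988 [530.60196896 -40.60897827 188.76562715] [524.20016111 -57.64986916 177.35427862] [543.10667704 -29.37186235 194.86288963]
```

View pics/side2.png

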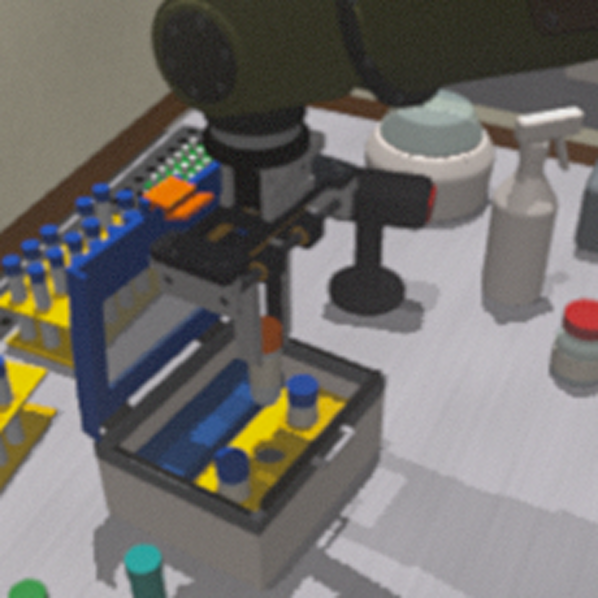

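The orange-capped tube (crop 265,375) hangs above the hole (crop 270,455), clear of the lid at upper left. Next I check alignment numerically.

```bash
python3 - <<'E'
from h import *
def proj(n,X):
    c=get_calibration(n);K=np.array([[c["fx"],0,c["cx"]],[0,c["fy"],c["cy"]],[0,0,1]])
    A=att(c).T;t=-A@np.array(c["origin"])
    return cv2.projectPoints(np.array(X,float),cv2.Rodrigues(A)[0],t,K,np.array([c["k1"],0,0,0.]))[0][:,0]
def atz(n,u,v,z):
    c=get_calibration(n);a=world(n,[u],[v],[1.])[0];o=np.array(c["origin"]);r=a-o;return (o+r*(z-o[2])/r[2]).round(1)
z=np.load("side2.npz");p,d=z["p"],z["d"];W=cloud("side",d)
for zz in(120,130,140):
    q=proj("side",[[537.5,-44.2,zz]])[0];r=int(round(q[1]));print(zz,q.round(1),p[r,240:270].sum(1)//3, W[r,244:264,2].round(0).astype(int)[::2])
# plate pixels & hole: pixels in convex area dark, among plate
for n,f in(("side","side0"),("side","side2"),("top","top0")):
    z=np.load(f+".npz");p=z["p"];hsv=cv2.cvtColor(p,cv2.COLOR_RGB2HSV)
    c=proj(n,[[537,-44.6,50]])[0];yy,xx=np.mgrid[:420,:560]
    y=cv2.inRange(hsv,(18,110,60),(36,255,255))
    rad=11 if n=="side" else 9
    m=((xx-c[0])**2+(yy-c[1])**2<rad**2)&(y==0)
    x0,y0=int(c[0])-12,int(c[1])-10
    print(n,f,c.round(1));print("\n".join("".join(".#"[int(y[b,a]==0)] for a in range(x0,x0+25)) for b in range(y0,y0+21)))
    L=cv2.connectedComponents((y==0).astype(np.uint8),connectivity=4)[1];k=L[int(round(c[1])),int(round(c[0]))]
    b,a=np.nonzero(L==k);print(len(a),a.mean(),b.mean(),atz(n,a.mean(),b.mean(),50),(a.min(),a.max(),b.min(),b.max()),atz(n,(a.min()+a.max())/2,(b.min()+b.max())/2,50))
E
```

```text
120 [252.5 180.9] [ 89  97  94  97  97  99 102  98 102 105 104 106 104 102 103  98  96 109
 142 136 109  72  69  77  81  84  87  86  84  76] [ 60 126 130 131 130 129 128  50  81  87]
130 [252.3 177.5] [ 59  65  73  83  78  78  90  98 100 102 107 105 106 107 102 101 102  94
  79  87  99  96  92  94  93  89  92  93  91  96] [ 57 138 142 143 145 142 139  44  87  91]
140 [252.2 174. ] [ 55  57  58  60  66  74  91 100 100 103 104 107 105 107 105 100  98  90
  82  93 108 111 109 101 105  99 100  99  98 102] [ 60 148 151 152 151 150 146  54  45  47]
side side0 [253.6 203.2]
####..................###
###......................
##.......................
#........................
.........................
.........................
.........................
.........................
.........................
##.......................
####....#########........
####....##########.......
#####...##########.......
#####....########.......#
#####.......##.........##
#####.................###
#####................####
#####...............#####
#####...............#####
####...............######
####..
[... 882 characters left out ...]
[275.7 200.4]
.........................
.........................
.........................
.........................
.........................
.........................
............####.........
..........#######........
.........#########.......
........###########......
........###########......
........###########......
........###########......
.........#########.......
.........########........
...........#####.........
.........................
.........................
.........................
.........................
.........................
86 275.9767441860465 200.59302325581396 [536.4 -45.4  50. ] (np.int64(271), np.int64(281), np.int64(196), np.int64(205)) [536.6 -45.5  50. ]
```

jog_arm(
  plan=[-0.001, -0.001, -0.015, 0, 0, 0, -0.001, -0.001, -0.035, 0, 0, 0, -0.001, -0.001, -0.05, 0, 0, 0, -0.001, -0.001, -0.058, 0, 0, 0, -0.001, -0.001, -0.062, 0, 0, 0, -0.001, -0.001, -0.065, 0, 0, 0, -0.001, -0.001, -0.067, 0, 0, 0, -0.001, -0.001, -0.067, 0, 0, 0],
)

```text
clock: 5.4
eef_pos: [536.6, -46.1, 98.7]
eef_rot: [3.142, 0.0, 2.998]
wrist_force: [0.1, 0.6, -0.1]
finger_gap: 29.7
finger_force: 15.0
```

jog_arm(
  plan=[0, 0, -0.004, 0, 0, 0, 0, 0, -0.01, 0, 0, 0, 0, 0, -0.016, 0, 0, 0, 0, 0, -0.022, 0, 0, 0, 0, 0, -0.027, 0, 0, 0, 0, 0, -0.031, 0, 0, 0, 0, 0, -0.034, 0, 0, 0, 0, 0, -0.034, 0, 0, 0],
)

```text
clock: 6.2
eef_pos: [536.3, -46.1, 64.0]
eef_rot: [-3.142, -0.001, 2.998]
wrist_force: [-1.0, -0.8, -0.8]
finger_gap: 29.8
finger_force: 15.0
```

jog_arm(
  plan=[0, 0, -0.001, 0, 0, 0, 0, 0, -0.002, 0, 0, 0, 0, 0, -0.0025, 0, 0, 0, 0, 0, -0.0025, 0, 0, 0],
)

```text
clock: 6.6
eef_pos: [536.4, -46.1, 61.9]
eef_rot: [-3.142, 0.0, 2.998]
wrist_force: [1.2, 0.5, -0.2]
finger_gap: 29.2
finger_force: 15.0
```

jog_arm(
  plan=[0, 0, 0, 0, 0, 0, 0, 0, 0, 0, 0, 0, 0, 0, 0, 0, 0, 0, 0, 0, 0, 0, 0, 0],
  claw=0.042,
)

```text
clock: 7.0
eef_pos: [536.5, -46.1, 62.0]
eef_rot: [3.142, 0.0, 2.997]
wrist_force: [0.4, -0.3, -1.0]
finger_gap: 42.2
finger_force: 0.0
```

jog_arm(
  plan=[0, 0, 0.01, 0, 0, 0, 0, 0, 0.025, 0, 0, 0, 0, 0, 0.045, 0, 0, 0, 0, 0, 0.07, 0, 0, 0, 0, 0, 0.1, 0, 0, 0, 0, 0, 0.1, 0, 0, 0],
)

```text
clock: 7.6
eef_pos: [538.0, -46.3, 166.5]
eef_rot: [-3.142, 0.007, 2.998]
wrist_force: [1.4, -0.2, -0.2]
finger_gap: 41.8
finger_force: 0.0
```

```bash
python3 - <<'E'
from h import *
p,d=camera("side");W=cloud("side",d)
cv2.imwrite("pics/side3.png",cv2.resize(p[30:260,150:380,::-1],None,fx=2.6,fy=2.6,interpolation=cv2.INTER_CUBIC))
hsv=cv2.cvtColor(p,cv2.COLOR_RGB2HSV)
m=(cv2.inRange(hsv,(3,130,60),(18,255,255))>0)&(abs(W[...,2]-80)<20)&(d>0)&(W[...,1]<100)
P=W[m];print(m.sum(),P.mean(0),P.max(0))
# lid outer geometry from first views
z=np.load("top0.npz");W=cloud("top",z["d"]);P=W[120:170,225:335].reshape(-1,3)
a=R.from_euler('z',0.145).as_matrix();Q=(P-[537,-45,0])@a.T
for lo in range(110,300,20):
    q=Q[(Q[:,2]>lo)&(Q[:,2]<lo+20)]
    if len(q)>10: print(lo,len(q),np.percentile(q[:,0],[2,50,98]).round(0),np.percentile(q[:,1],[2,50,98]).round(0))
E
```

```text
178 [ 441.57766202 -331.96538453   81.14348968] [551.29973369 -28.6032124   90.23448866]
110 112 [ 97. 109. 111.] [-107.  -18.  106.]
130 120 [ 98. 108. 110.] [-105.    4.  106.]
150 105 [ 93. 106. 108.] [-107.  -25.  106.]
170 119 [ 90. 104. 106.] [-107.   23.  106.]
190 113 [ 89. 102. 104.] [-106.  -19.  106.]
210 86 [ 86.  99. 102.] [-107.   23.  106.]
230 125 [84. 96. 97.] [-107.  -21.  106.]
250 141 [83. 94. 95.] [-106.   21.  106.]
270 553 [ 59.  93. 100.] [-107.   -0.  106.]
290 73 [76. 90. 97.] [-18.  -0.  21.]
```

View pics/side3.png

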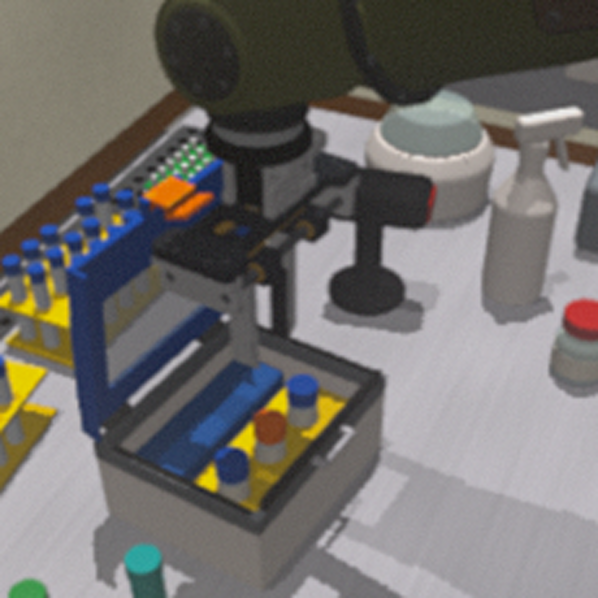

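The orange-capped tube now stands in the middle hole (crop 270,430) between the two blue caps, level with them. The lid leans back at about 1.46 rad, with the latch at crop (175,195). Next I close the fingers, go up and over behind the lid.

jog_arm(
  plan=[-0.01, 0, 0.03, 0, 0, 0, -0.015, 0, 0.07, 0, 0, 0, -0.015, 0, 0.11, 0, 0, 0, -0.015, 0, 0.145, 0, 0, 0, -0.01, 0, 0.165, 0, 0, 0, 0, 0, 0.17, 0, 0, 0, 0.03, -0.005, 0.17, 0, 0, 0, 0.07, -0.01, 0.17, 0, 0, 0, 0.105, -0.015, 0.17, 0, 0, 0, 0.13, -0.018, 0.17, 0, 0, 0, 0.139, -0.019, 0.17, 0, 0, 0, 0.139, -0.019, 0.17, 0, 0, 0, 0.139, -0.019, 0.17, 0, 0, 0],
  claw=0.0,
)

```text
clock: 8.95
eef_pos: [675.1, -65.0, 331.2]
eef_rot: [3.142, -0.001, 2.998]
wrist_force: [-0.2, -0.4, -0.8]
finger_gap: 0.5
finger_force: 0.0
```

jog_arm(
  plan=[0, 0, -0.025, 0, 0, 0, 0, 0, -0.05, 0, 0, 0, 0, 0, -0.068, 0, 0, 0, 0, 0, -0.074, 0, 0, 0, 0, 0, -0.074, 0, 0, 0],
)

```text
clock: 9.45
eef_pos: [674.9, -65.0, 258.0]
eef_rot: [3.142, -0.001, 2.998]
wrist_force: [-0.4, 0.7, 0.9]
finger_gap: 0.7
finger_force: 0.0
```

```bash
python3 - <<'E'
from h import *
p,d=camera("side")
cv2.imwrite("pics/side4.png",cv2.resize(p[30:260,130:380,::-1],None,fx=2.6,fy=2.6,interpolation=cv2.INTER_CUBIC))
# arc table: shift from commanded pose (675.5,-65.1,257.9), corner at r=158, offset 11, half finger 8
b=-0.145;H=np.array([111,100.])
for t in np.r_[1.46:0.1:-0.08]:
    x=H[0]-158*np.cos(t)+11*np.sin(t)+8; z=H[1]+158*np.sin(t)+11*np.cos(t)
    w=np.array([537+x*np.cos(b),-45+x*np.sin(b),z])
    print(round(t,2),(w-[675.5,-65.1,257.9]).round(0)/1000)
E
```

```text
1.46 [-0.027  0.004  0.   ]
1.38 [-0.04   0.006 -0.001]
1.3 [-0.052  0.007 -0.003]
1.22 [-0.064  0.009 -0.006]
1.14 [-0.076  0.011 -0.01 ]
1.06 [-0.088  0.013 -0.015]
0.98 [-0.099  0.014 -0.021]
0.9 [-0.109  0.016 -0.027]
0.82 [-0.119  0.017 -0.035]
0.74 [-0.129  0.019 -0.043]
0.66 [-0.138  0.02  -0.052]
0.58 [-0.146  0.021 -0.062]
0.5 [-0.153  0.022 -0.072]
0.42 [-0.159  0.023 -0.083]
0.34 [-0.165  0.024 -0.095]
0.26 [-0.169  0.025 -0.107]
0.18 [-0.173  0.025 -0.119]
```

View pics/side4.png

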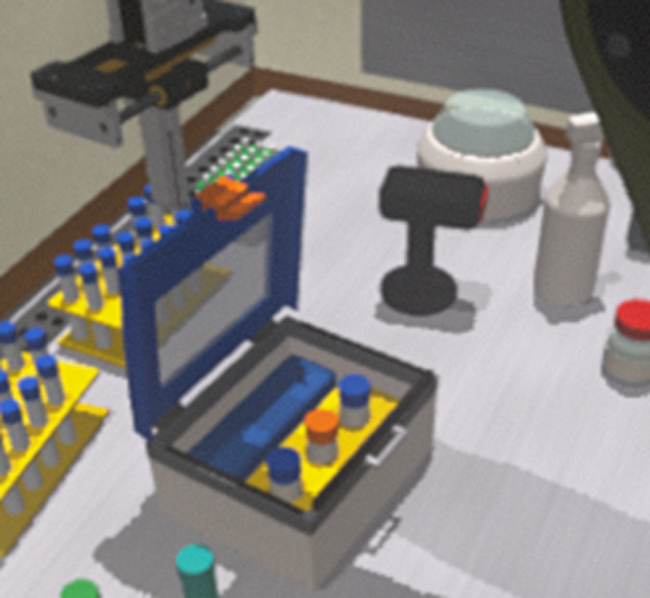

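The closed fingers (crop 170,190) are behind the lid near the latch, and the tubes stand undisturbed. Next I sweep the lid along its arc.

jog_arm(
  plan=[-0.01, 0.001, 0, 0, 0, 0, -0.018, 0.002, 0, 0, 0, 0, -0.023, 0.003, 0, 0, 0, 0, -0.028, 0.004, 0, 0, 0, 0, -0.034, 0.005, -0.001, 0, 0, 0, -0.04, 0.006, -0.001, 0, 0, 0, -0.046, 0.007, -0.002, 0, 0, 0, -0.052, 0.007, -0.003, 0, 0, 0, -0.058, 0.008, -0.004, 0, 0, 0, -0.064, 0.009, -0.006, 0, 0, 0],
)

```text
clock: 10.5
eef_pos: [611.0, -56.0, 251.8]
eef_rot: [-3.142, 0.0, 2.998]
wrist_force: [1.1, -0.7, 0.9]
finger_gap: 0.3
finger_force: 0.9
```

jog_arm(
  plan=[-0.006, 0.001, -0.002, 0, 0, 0, -0.012, 0.002, -0.004, 0, 0, 0, -0.018, 0.003, -0.006, 0, 0, 0, -0.024, 0.004, -0.009, 0, 0, 0, -0.03, 0.004, -0.012, 0, 0, 0, -0.035, 0.005, -0.015, 0, 0, 0, -0.04, 0.006, -0.018, 0, 0, 0, -0.045, 0.007, -0.021, 0, 0, 0, -0.05, 0.007, -0.025, 0, 0, 0, -0.055, 0.008, -0.029, 0, 0, 0],
)

```text
clock: 11.5
eef_pos: [556.0, -48.0, 222.6]
eef_rot: [3.141, -0.0, 2.997]
wrist_force: [-0.3, -0.1, 1.9]
finger_gap: 0.5
finger_force: 0.6
```

```bash
python3 - <<'E'
from h import *
p,d=camera("side")
cv2.imwrite("pics/side5.png",cv2.resize(p[30:260,130:380,::-1],None,fx=2.6,fy=2.6,interpolation=cv2.INTER_CUBIC))
E
```

```text
(no output)
```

View pics/side5.png

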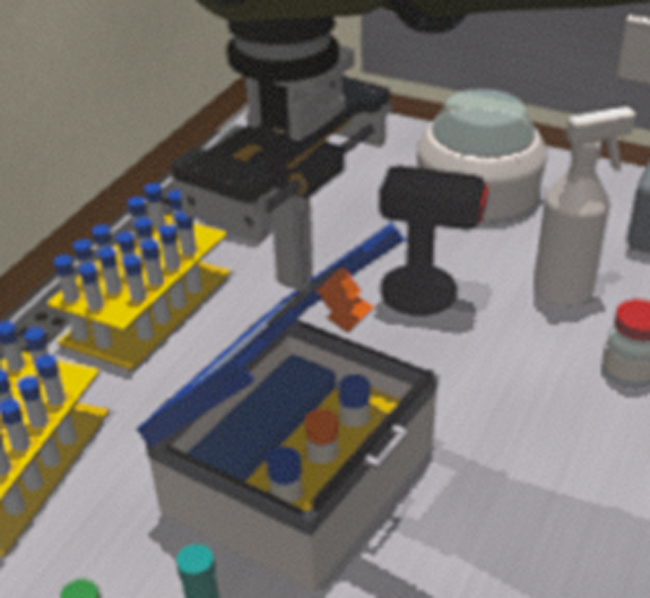

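The lid has swung down to about 0.8 rad, with the fingertip on its outer face (crop 295,285). I continue the arc.

jog_arm(
  plan=[-0.005, 0.001, -0.004, 0, 0, 0, -0.01, 0.002, -0.008, 0, 0, 0, -0.015, 0.002, -0.0125, 0, 0, 0, -0.019, 0.003, -0.017, 0, 0, 0, -0.023, 0.004, -0.022, 0, 0, 0, -0.027, 0.004, -0.027, 0, 0, 0, -0.031, 0.005, -0.032, 0, 0, 0, -0.034, 0.005, -0.037, 0, 0, 0, -0.037, 0.006, -0.0425, 0, 0, 0, -0.04, 0.006, -0.048, 0, 0, 0, -0.043, 0.007, -0.054, 0, 0, 0, -0.046, 0.007, -0.06, 0, 0, 0, -0.048, 0.008, -0.066, 0, 0, 0, -0.05, 0.008, -0.072, 0, 0, 0, -0.052, 0.008, -0.078, 0, 0, 0, -0.054, 0.008, -0.084, 0, 0, 0, -0.054, 0.008, -0.084, 0, 0, 0],
)

```text
clock: 13.25
eef_pos: [501.9, -40.1, 138.0]
eef_rot: [-3.142, -0.001, 2.998]
wrist_force: [-0.2, 0.3, 0.1]
finger_gap: 0.7
finger_force: 0.0
```

jog_arm(
  plan=[-0.001, 0, -0.003, 0, 0, 0, -0.002, 0, -0.006, 0, 0, 0, -0.002, 0, -0.009, 0, 0, 0, -0.003, 0, -0.012, 0, 0, 0, -0.003, 0, -0.014, 0, 0, 0, -0.003, 0, -0.014, 0, 0, 0],
)

```text
clock: 13.85
eef_pos: [499.3, -40.1, 124.7]
eef_rot: [-3.142, -0.001, 2.998]
wrist_force: [-0.4, -0.4, 0.7]
finger_gap: 0.6
finger_force: 0.0
```

jog_arm(
  plan=[0, 0, -0.001, 0, 0, 0, 0, 0, -0.002, 0, 0, 0, 0, 0, -0.003, 0, 0, 0, 0, 0, -0.003, 0, 0, 0],
)

```text
clock: 14.25
eef_pos: [499.4, -40.1, 121.9]
eef_rot: [-3.142, -0.0, 2.997]
wrist_force: [-1.6, -0.4, 2.8]
finger_gap: 0.5
finger_force: 1.1
```

jog_arm(
  plan=[0, 0, -0.001, 0, 0, 0, 0, 0, -0.002, 0, 0, 0, 0, 0, -0.003, 0, 0, 0, 0, 0, -0.003, 0, 0, 0],
)

```text
clock: 14.65
eef_pos: [499.4, -40.1, 118.8]
eef_rot: [3.142, -0.0, 2.998]
wrist_force: [-2.0, -0.6, 1.7]
finger_gap: 0.6
finger_force: 1.3
```

jog_arm(
  plan=[0, 0, -0.001, 0, 0, 0, 0, 0, -0.002, 0, 0, 0, 0, 0, -0.002, 0, 0, 0],
)

```text
clock: 14.95
eef_pos: [499.4, -40.1, 116.8]
eef_rot: [-3.142, -0.0, 2.997]
wrist_force: [-2.5, -0.6, 2.7]
finger_gap: 0.5
finger_force: 1.4
```

jog_arm(
  plan=[0, 0, -0.001, 0, 0, 0, 0, 0, -0.002, 0, 0, 0, 0, 0, -0.002, 0, 0, 0],
)

```text
clock: 15.25
eef_pos: [499.5, -40.1, 114.8]
eef_rot: [-3.142, -0.0, 2.997]
wrist_force: [-2.6, 0.7, 2.1]
finger_gap: 0.3
finger_force: 1.0
```

jog_arm(
  plan=[0, 0, -0.001, 0, 0, 0, 0, 0, -0.0015, 0, 0, 0, 0, 0, -0.0015, 0, 0, 0],
)

```text
clock: 15.55
eef_pos: [499.4, -40.1, 113.6]
eef_rot: [-3.142, 0.0, 2.998]
wrist_force: [-3.1, 1.5, 6.0]
finger_gap: 0.3
finger_force: 3.1
```

jog_arm(
  plan=[0, 0, -0.001, 0, 0, 0, 0, 0, -0.0015, 0, 0, 0, 0, 0, -0.0015, 0, 0, 0],
)

```text
clock: 15.85
eef_pos: [499.3, -40.1, 112.3]
eef_rot: [-3.142, -0.0, 2.998]
wrist_force: [-5.7, 1.4, 9.2]
finger_gap: 0.5
finger_force: 4.6
```

jog_arm(
  plan=[0, 0, -0.0005, 0, 0, 0, 0, 0, -0.001, 0, 0, 0, 0, 0, -0.001, 0, 0, 0],
)

```text
clock: 16.15
eef_pos: [499.3, -40.1, 111.4]
eef_rot: [-3.142, -0.0, 2.998]
wrist_force: [-7.1, -0.0, 11.0]
finger_gap: 0.2
finger_force: 5.7
```

jog_arm(
  plan=[0, 0, -0.0005, 0, 0, 0, 0, 0, -0.001, 0, 0, 0, 0, 0, -0.001, 0, 0, 0],
)

```text
clock: 16.45
eef_pos: [499.3, -40.1, 110.6]
eef_rot: [-3.142, -0.0, 2.998]
wrist_force: [-8.2, 1.1, 13.5]
finger_gap: 0.3
finger_force: 6.8
```

jog_arm(
  plan=[-0.0005, 0, -0.0005, 0, 0, 0, -0.0005, 0, -0.001, 0, 0, 0, -0.0005, 0, -0.001, 0, 0, 0],
)

```text
clock: 16.75
eef_pos: [499.2, -40.1, 110.0]
eef_rot: [3.142, 0.001, 2.998]
wrist_force: [-7.2, 1.1, 15.4]
finger_gap: 0.8
finger_force: 8.2
```

jog_arm(
  plan=[0, 0, -0.0005, 0, 0, 0, 0, 0, -0.001, 0, 0, 0, 0, 0, -0.001, 0, 0, 0],
)

```text
clock: 17.05
eef_pos: [499.2, -40.1, 109.2]
eef_rot: [3.142, 0.001, 2.998]
wrist_force: [-8.9, 1.3, 18.7]
finger_gap: 1.0
finger_force: 9.5
```

jog_arm(
  plan=[-0.0003, 0, -0.0003, 0, 0, 0, -0.0003, 0, -0.0003, 0, 0, 0, -0.0003, 0, -0.0003, 0, 0, 0],
)

```text
clock: 17.35
eef_pos: [499.2, -40.1, 109.1]
eef_rot: [3.141, 0.002, 2.998]
wrist_force: [-6.4, 1.6, 20.3]
finger_gap: 0.5
finger_force: 10.0
```

jog_arm(
  plan=[-0.0001, 0, -0.0001, 0, 0, 0, -0.0001, 0, -0.0001, 0, 0, 0, -0.0001, 0, -0.0001, 0, 0, 0],
)

```text
clock: 17.65
eef_pos: [499.2, -40.1, 109.1]
eef_rot: [3.141, 0.002, 2.998]
wrist_force: [-7.8, 2.4, 20.1]
finger_gap: 0.7
finger_force: 10.2
```

```bash
python3 - <<'E'
from h import *
print(manip.read_state()["wrist_force"])
p,d=camera("side");W=cloud("side",d);np.savez("side6.npz",p=p,d=d)
cv2.imwrite("pics/side6.png",cv2.resize(p[80:260,160:340,::-1],None,fx=3.3,fy=3.3,interpolation=cv2.INTER_CUBIC))
E
```

```text
[-7.8408586   2.37279677 20.11063218]
```

View pics/side6.png

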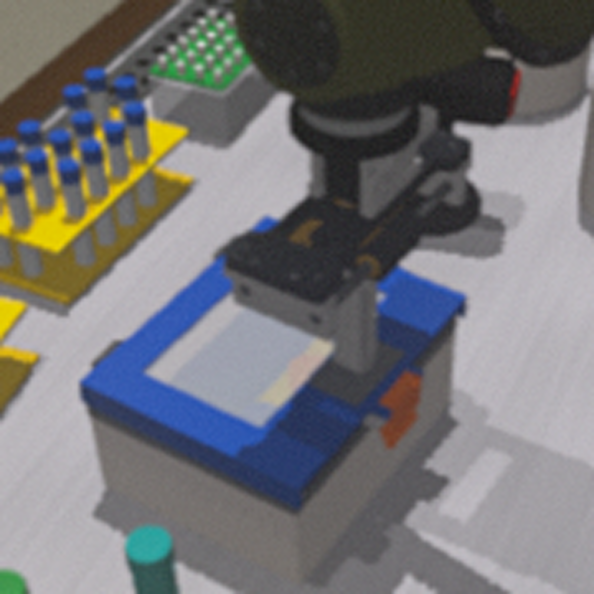

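The lid is closed, the fingertip is on the grey pad (crop 360,370) and the latch hangs over the front (crop 402,405). I push slightly more into the 20–22 N band, then ease off and check that the lid stays shut.

jog_arm(
  plan=[0, 0, -0.0001, 0, 0, 0, 0, 0, -0.0001, 0, 0, 0, 0, 0, -0.0001, 0, 0, 0, 0, 0, -0.0001, 0, 0, 0],
)

```text
clock: 18.1
eef_pos: [499.2, -40.1, 109.0]
eef_rot: [3.141, 0.002, 2.998]
wrist_force: [-8.1, 1.3, 21.4]
finger_gap: 0.3
finger_force: 10.7
```

jog_arm(
  plan=[0, 0, 0.0005, 0, 0, 0, 0, 0, 0.0015, 0, 0, 0, 0, 0, 0.0015, 0, 0, 0],
)

```text
clock: 18.4
eef_pos: [499.2, -40.1, 110.1]
eef_rot: [3.141, 0.002, 2.998]
wrist_force: [-4.7, 1.0, 15.3]
finger_gap: 0.4
finger_force: 7.9
```

jog_arm(
  plan=[0, 0, 0.001, 0, 0, 0, 0, 0, 0.001, 0, 0, 0],
)

```text
clock: 18.6
eef_pos: [499.2, -40.1, 110.8]
eef_rot: [3.141, 0.002, 2.998]
wrist_force: [-3.4, 0.9, 11.3]
finger_gap: 0.3
finger_force: 5.8
```

jog_arm(
  plan=[0, 0, 0.001, 0, 0, 0, 0, 0, 0.001, 0, 0, 0],
)

```text
clock: 18.8
eef_pos: [498.9, -40.1, 111.1]
eef_rot: [3.142, 0.001, 2.998]
wrist_force: [1.1, 0.6, 4.6]
finger_gap: 0.3
finger_force: 2.6
```

jog_arm(
  plan=[0, 0, 0.001, 0, 0, 0, 0, 0, 0.001, 0, 0, 0],
)

```text
clock: 19.0
eef_pos: [498.5, -40.1, 111.8]
eef_rot: [-3.142, -0.0, 2.998]
wrist_force: [-0.1, -0.7, -0.4]
finger_gap: 0.3
finger_force: 0.0
```

jog_arm(
  plan=[0, 0, 0.001, 0, 0, 0, 0, 0, 0.001, 0, 0, 0],
)

```text
clock: 19.2
eef_pos: [498.5, -40.1, 112.9]
eef_rot: [-3.142, -0.0, 2.998]
wrist_force: [-1.1, -0.1, -0.1]
finger_gap: 0.2
finger_force: 0.0
```

On release the force fell to zero at 111 mm. The gasket alone would have pushed to about 114 mm, so the latch holds. Now I retreat and verify.

jog_arm(
  plan=[0, 0, 0.01, 0, 0, 0, 0, 0, 0.03, 0, 0, 0, -0.02, 0, 0.06, 0, 0, 0, -0.05, 0.02, 0.09, 0, 0, 0, -0.08, 0.05, 0.12, 0, 0, 0, -0.1, 0.08, 0.13, 0, 0, 0, -0.1, 0.11, 0.13, 0, 0, 0, -0.1, 0.14, 0.13, 0, 0, 0, -0.1, 0.17, 0.13, 0, 0, 0, -0.1, 0.17, 0.13, 0, 0, 0],
  claw=0.03,
)

```text
clock: 20.2
eef_pos: [398.2, 132.2, 243.6]
eef_rot: [3.141, 0.001, 3.0]
wrist_force: [-0.0, 0.5, -0.2]
finger_gap: 30.1
finger_force: 0.0
```

```bash
python3 - <<'E'
from h import *
for n in("side","top"):
    p,d=camera(n);W=cloud(n,d)
    Q=(W-[537,-45,0])@R.from_euler('z',0.145).as_matrix().T
    for x in(-55,-10,40,80):
        m=(abs(Q[...,0]-x)<6)&(abs(abs(Q[...,1])-85)<10)&(d>0)&(Q[...,2]>60)&(Q[...,2]<200); print(n,x,m.sum(),np.median(Q[m][:,2]).round(1) if m.any() else None)
    if n=="side": cv2.imwrite("pics/side7.png",p[:,:,::-1])
E
```

```text
side -55 92 91.9
side -10 37 108.1
side 40 30 107.5
side 80 60 108.0
top -55 78 108.7
top -10 75 108.7
top 40 70 108.7
top 80 70 108.5
```

View pics/side7.png

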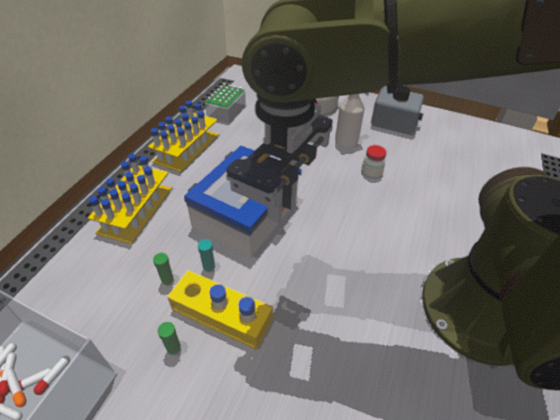

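The lid lies flat with its top at 108 mm front to back, so it has stayed shut. The rack hole at (192,290) is empty, the other tubes are where they were, and the gripper is clear.

```bash
python3 -c "
from cell import manip
print(manip.sign_off())"
```

```text
the job is handed in; nothing more can be done
None
```

The orange-capped tube stands in the middle hole of the box, and the lid is latched and holds by itself (peak push read about 23 N); the arm is clear of everything and the job was handed in at about 20 s.

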